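# Unclamp a stone sill end and hold it up for inspection

### The job

Crank the fixture's handwheel anticlockwise (seen from above) until its upright knob stands at the little index finger beside the wheel, so that the jaw draws back off the stone, and leave the wheel at that mark. Then lift the stone sill end straight up out of the fixture, level all the way, and hold it still and level about 10 cm above the rail it lay on; the program finishes while holding it there. Do not disturb the other things on the bench.

Things in the scene. Friction and masses are not known exactly. Their poses are not given: they have to be found in the camera images.
- jig: Clamping fixture fixed to the bench: steel base 90 x 340 mm, 12 mm thick. Origin on the bench surface; y runs along the fixture, z up. A rail 30 mm wide (x), top 45 mm above the bench, carries the stone. At its +y end is a fixed stop, top 80 mm above the bench, 2 mm beyond the stone. At y = -115 mm a gear head 84 x 90 mm, 74 mm high, with a horizontal handwheel on top.
- lip (a point): Middle of the lip edge of the moving jaw, 83 mm above the bench. The jaw, a dark steel block 46 mm wide on the rail, overhangs the stone's low end by up to 8 mm until the wheel draws it towards the fixture's -y, 3 mm per radian of wheel; at the mark it is about 4.5 mm clear.
- index (a point): Top of the index peg, 86 mm above the bench: a small steel finger that sticks out of the gear head on the fixture's -y side and ends in this peg, 77 mm from the wheel's axis.
- wheel (a joint): Angle of the handwheel about its upright axis, rad; grows anticlockwise seen from above. At 0 the knob lies 0.524 rad anticlockwise from the fixture's +x axis; at 4.19 it stands at the index finger (the fixture's -y direction from the hub). Starts between 0 and 0.9, stays where left, needs about 4 N at the knob. Stops at -0.05 and 6.2.
- hub (a point): Centre of the handwheel's upper face, on its axis, 98 mm above the bench. The wheel is 110 mm in diameter, 12 mm thick, with a round rim and three spokes; its axes are those of the fixture.
- knob (a point): Middle of the wheel's crank knob: an upright black cylinder 18 mm in diameter and 45 mm tall (98 to 143 mm above the bench), fixed to the wheel 45 mm from its axis. The point is on the knob's axis, 121 mm above the bench.
- seat (a point): Point on the fixture where the middle of the stone's underside lies when it is seated: on the rail, 45 mm above the bench, 75 mm along +y from the fixture's origin. Axes as the fixture's.
- sill: Grey stone sill end, 0.5 to 0.75 kg, lying on the rail: a bar 46 mm wide (x), 160 mm long (y), 26 mm high, with a raised block 36 mm long on its +y end, 51 mm high in all. Origin at the middle of its underside; z up. It overhangs the rail by 8 mm on both sides, with free space below down to the base plate. It starts along the fixture's y axis.
- balance (a point): The stone's centre of mass: 10.7 mm towards the raised block from the middle and 17.3 mm above the underside. The raised block starts 33 mm further on.
- offcut: Bystander: plain grey stone bar 46 x 150 x 26 mm lying on the bench near the fixture, with no raised block. Origin under its centre.
- cupwheel: Bystander: steel grinding cup, 72 mm in diameter, 38 mm high, on the bench. Origin under its centre.
- mallet: Bystander: hammer lying on the bench. Origin under its middle.
- brush: Bystander: brush lying on the bench. Origin under its middle.
- rubstone: Bystander: rubbing brick 50 x 100 x 25 mm on the bench. Origin under its centre.
- pot: Bystander: open steel cup 90 mm in diameter and 90 mm high. Origin under its centre.
- jar: Bystander: closed jar 70 mm in diameter and 100 mm high. Origin under its centre.
Things that resemble listed ones, but are neither listed nor needed, are in the scene too. What is shaped like the sill but purple is not meant.

How it is judged (in metres and radians):
On the way, in this order (a step that is already met when the one before it is completed fails the run):
1. the wheel's knob stands at the index finger while the stone still lies on its rail (value of joint wheel between 3.97 and 4.41 rad and z of sill in the frame of seat below 0.006 m), for 0.3 s.
2. the stone is held level and still about 10 cm above its rail (z of sill in the frame of seat between 0.07 and 0.16 m and horizontal distance between sill and seat below 0.05 m and angle between sill's own z axis and vertical below 0.12 rad and linear speed of sill below 0.03 m/s and angular speed of sill below 0.2 rad/s and contact force between the fingers and sill above 2 N and contact force between sill and jig below 0.2 N), for 0.5 s.
At the end, for the whole second after the job is handed in: Stone in the fingers, underside 70-160 mm above the rail, within 50 mm of straight above its seat, level within 0.12 rad, still (30 mm/s, 0.2 rad/s), not touching the fixture; wheel within 0.22 rad of its mark (4.19); no bystander moved 40 mm (all of step 2 and value of joint wheel between 3.97 and 4.41 rad and distance of each of offcut, cupwheel, mallet, brush, rubstone, pot, jar from where it was at the start of the episode below 0.04 m); the arm keeps its last pose, push and grip.
It fails at once if the stone is lifted before the jaw is drawn back (value of joint wheel below 3.6 rad and z of sill in the frame of seat above 0.02 m).
It fails at once if the stone is tipped by more than 17 degrees (angle between sill's own z axis and vertical above 0.3 rad).
It fails at once if a bystander is moved by 60 mm or more (distance of any of offcut, cupwheel, mallet, brush, rubstone, pot, jar from where it was at the start of the episode above 0.06 m).
It also fails if it takes over 72 s, if anything falls off the work surface, if the arm or the gripper's body presses on something with over 40 N, if the wrist force passes 120 N, or if a joint passes its speed limit or range.

### The arm

A 6-joint arm with a two-finger parallel gripper is mounted at the origin on the work surface. World frame = base frame: x ahead of the robot, y to its left, z up, the work surface at z = 0. Lengths are in mm, angles in rad, forces in N, time in s.
With the tool pointing down it reaches from about 350 to 975 mm from the base axis. Payload 7.1 kg.
Tool frame: the origin (TCP) lies at the centre of the arm's flange, where the gripper is bolted on; the fingertips stand 182 mm ahead of it and the grasp point (between the pads) lies 163 mm ahead of it; z points along the fingers, y is the line along which they close (so a half turn about z gives the same grasp; the last joint's range is limited). The gripper opens to 88 mm and grips with 3 to 60 N. Pads are 20 mm wide; open, the fingers measure 115 mm over their backs; the gripper's body (75 mm by 178 mm) begins 61 mm behind the grasp point.
Start: joints at [-1.249, 0.423, 1.63, -0, 1.089, -0.019], TCP at [208.918, -589.033, 404.675] pointing down, gripper open.
Joint ranges: [-3, 3], [-0.9, 2.11], [0.09, 2.58], [-1.31, 4.45], [0.11, 2.69], [-2.54, 2.54]. Speed limits (rad/s): [2.39, 2.39, 3.01, 3.14, 3.14, 3.14].

### API

Orientations are given as a rotation vector (axis times angle).
In Python, from workcell import readout, get_image, ctrl gives the robot as it stands.
- The arm moves only by the tool step_arm, never from a script. Its argument "targets" is a list that holds one entry, the list of rows, each a list of 7 numbers: the shift along the world's x, y, z as a fraction of full scale, then the turn, a rotation vector about the world's x, y, z as a fraction of full scale, then the opening, from 0 (shut) to 1 (fully open). In form: [[[dx, dy, dz, wx, wy, wz, claw], ...]]. A call has exactly 5 rows; each row shifts and turns the commanded pose from where the row before left it; what a row does not reach is not made up. Full scale, the value 1, is 0.05 m for a shift and 4 degrees for a turn. A row lasts 1/8 s, in which the tool goes at most 62.5 mm and 10.7 degrees, less where a joint would pass 70% of its speed; a pose out of reach is approached as far as the arm can. A call with a number of a shift or a turn outside -1 to 1 is refused whole. A call with a gripper value outside its range is refused whole. The fingers move at their own pace and stop on an object; the grip force is fixed at half the most. Time passes only in rows, so rows that do not move let the fingers close, or fill a call up. It gives the time, the measured TCP pose, the force, the opening and the grip force at its end, in the units of the state.
- readout.get_obs(): the state, without advancing time (a new reading comes with each control period).
- get_image(name): name is "scene" or "top"; returns a dict with "pixels" (400x640x3 uint8, red, green, blue), "intrinsics" (3x3 intrinsics, pixels), "extrinsics" (4x4, takes a point from world to camera coordinates). Camera axes: x right, y down, z forward; pixel columns grow to the right and rows downward; lengths in mm; the calibration is good to about 2 mm. A picture is of the moment at which its call begins. There is no depth.
- ctrl.close_job(): hands the job in; it is judged then, once.
The state is a dict: "t": time; "qpos": joint angles; "qvel": joint speeds; "joint_torque": joint torques, N m; "ee_pos": TCP position; "orientation": TCP orientation; "ft_force": force on the tool from outside, world axes, zero at the start; "moment": the same for the moment, N m; "width": finger opening in mm; "grasp_force": force on a finger pad.
Only numpy, scipy, OpenCV 4.12 (cv2) and the standard library are available. Lean on these libraries where they do the work, as an engineer would, in place of code of your own. Each camera call takes 0.05 s, during which the arm holds its last target. There are 200 camera calls.

## Working session

There is one attempt and no reset: what is moved stays moved. The work goes in short steps, Python scripts to look and compute and a tool call to move; the robot and the scene stay as the last step left them, time stands still between calls to the robot, and variables do not carry over. Pictures are saved under pics/ and viewed, at most 10 in all, crops included, and the job is handed in when it is done.

Besides the shell and the picture viewer there is one more tool, called after "Call:" as name([rows], argument=value, ...), one row to a line, values as JSON. step_arm: Moves the arm, as the interface text tells. Shift numbers are shares of 0.05 m and turn numbers shares of 4 degrees, none past 1 either way. Its arguments: {"type":"object","properties":{"targets":{"type":"array"}},"required":["targets"]}

```bash
mkdir -p pics; cat > h.py <<'E'
import numpy as np,cv2
from workcell import readout,get_image,ctrl
def cam(n):
    d=get_image(n); return np.array(d["pixels"]),np.array(d["intrinsics"]),np.array(d["extrinsics"])
def onz(K,E,uv,z):
    R,t=E[:3,:3],E[:3,3]; c=-R.T@t; d=R.T@np.linalg.inv(K)@np.array([uv[0],uv[1],1.]); return c+d*(z-c[2])/d[2]
def proj(K,E,p):
    q=K@(E[:3,:3]@np.array(p,float)+E[:3,3]); return q[:2]/q[2]
E
python3 - <<'E'
from h import *
for n in("top","scene"):
    im,K,E=cam(n); cv2.imwrite(f"pics/{n}0.png",im[:,:,::-1]); np.savez(n+"0",im=im,K=K,E=E)
    print(n,K,-E[:3,:3].T@E[:3,3],E[2,:3])
o=readout.get_obs(); print(o)
E
```

```text
top [[439.58321424   0.         324.36316324]
 [  0.         439.58321424 203.75395043]
 [  0.           0.           1.        ]] [ 399.87276719  -21.67169896 1603.88639718] [ 4.73805329e-02  7.98624621e-04 -9.98876593e-01]
scene [[474.31676053   0.         317.61156051]
 [  0.         474.31676053 196.68571037]
 [  0.           0.           1.        ]] [1586.24374488  -84.68734693 1241.18903744] [-0.68146661  0.04244583 -0.73061728]
{'t': 0.1, 'qpos': array([-1.24899330e+00,  4.23756777e-01,  1.63060467e+00,  2.21991171e-05,
        1.08863213e+00, -1.90245871e-02]), 'qvel': array([-0.00267918, -0.00113397, -0.00176184, -0.0007828 , -0.00202717,
        0.001533  ]), 'joint_torque': array([ 8.54367663e-04, -5.45610988e+01, -2.74325430e+01,  6.45421771e-02,
        1.88072986e-02, -3.58375303e-05]), 'ee_pos': array([ 208.84831975, -588.80226569,  403.9875391 ]), 'orientation': array([-3.09472063e+00, -5.32531936e-01,  3.01206209e-04]), 'ft_force': array([ 0.38828861,  0.51615979, -0.03152617]), 'moment': array([ 0.04009813,  0.02877593, -0.00557384]), 'grasp_force': 0.0, 'width': 87.48524117412958}
```

```bash
ls pics
```

```text
scene0.png
top0.png
```

View pics/top0.png

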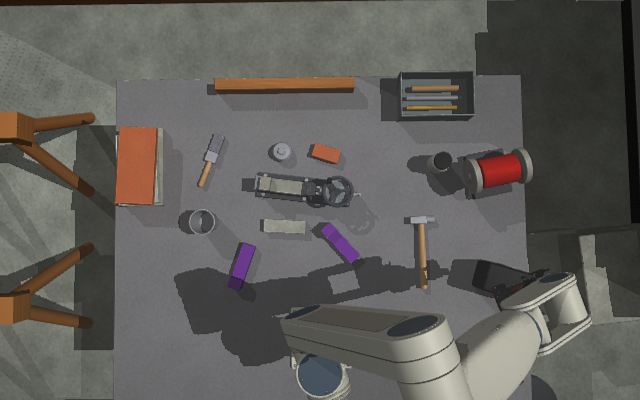

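View pics/scene0.png

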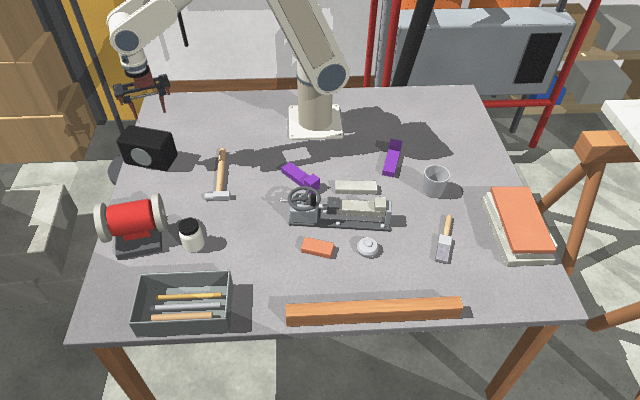

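The top view shows the fixture at about (300,188): wheel at about (337,191), stone at about (283,186), and fixture +y pointing image left. The scene view shows it at about (340,208), with the wheel at about (304,200). Next I'll enlarge both.

```bash
python3 - <<'E'
from h import *
a=np.load("top0.npz")["im"][160:220,235:370]; b=np.load("scene0.npz")["im"][175:240,275:405]
A=cv2.resize(a,(780,347),interpolation=cv2.INTER_NEAREST);B=cv2.resize(b,(780,390),interpolation=cv2.INTER_NEAREST)
cv2.imwrite("pics/c1.png",A[:,:,::-1]);cv2.imwrite("pics/c2.png",B[:,:,::-1])
E
```

```text
(no output)
```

View pics/c1.png

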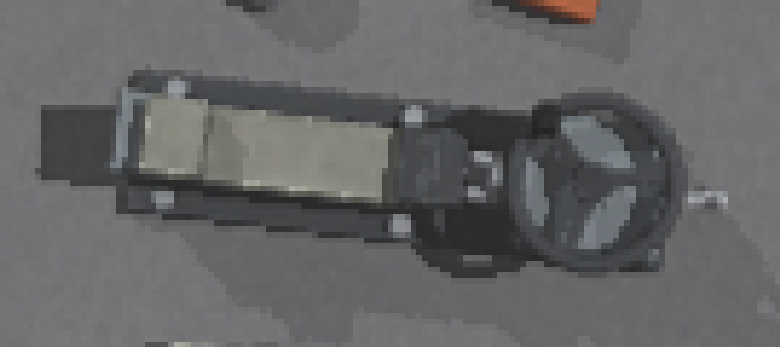

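View pics/c2.png

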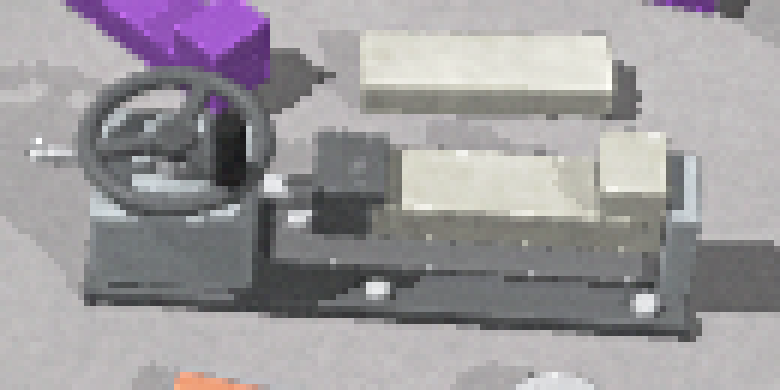

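The top crop shows the wheel rim centred at about (598,182) in the crop, the black knob at about (545,118), the index peg at about (708,198) and the stone top from about (145,100) to (395,200). The scene crop shows the rim centred at about (176,140) and the knob as an upright black bar at about (230,145). I'll measure these now.

```bash
python3 - <<'E'
from h import *
T=np.load("top0.npz");S=np.load("scene0.npz")
def P(d,uv,z): return onz(d["K"],d["E"],uv,z).round(1)[:2]
s=5.778
t=lambda x,y:(235+x/s-.5,160+y/(347/60)-.5); c=lambda x,y:(275+x/6-.5,175+y/6-.5)
print("hub top",P(T,t(598,182),92),"scene",P(S,c(176,140),92))
print("knob top-cam z143",P(T,t(545,118),143),"scene z121",P(S,c(230,145),121),'z143',P(S,c(230,107),143))
print("index",P(T,t(715,198),86),P(S,c(38,147),86))
for n,d,box,z in(("top",T,(255,170,305,200),71),("scene",S,(335,195,390,222),71)):
    x0,y0,x1,y1=box; im=d["im"][y0:y1,x0:x1].astype(np.uint8); hsv=cv2.cvtColor(im,cv2.COLOR_RGB2HSV)
    m=((im[:,:,0].astype(int)-im[:,:,2]>8)&(im[:,:,0]>(110 if n=="top" else 175))).astype(np.uint8)
    k,l,st,_=cv2.connectedComponentsWithStats(m); i=1+st[1:,4].argmax(); m=(l==i)
    print("\n".join("".join(".#"[v] for v in r) for r in m.astype(int)))
    ys,xs=np.nonzero(m); pts=np.array([P(d,(x+x0,y+y0),z) for x,y in zip(xs,ys)],np.float32)
    print(n,cv2.minAreaRect(pts),pts.min(0),pts.max(0))
E
```

```text
hub top [515.1 -68. ] scene [517.3 -63.7]
knob top-cam z143 [548.6 -36.4] scene z121 [549.4 -35.5] z143 [542.2 -35.1]
index [ 505.  -138.1] [ 513.2 -140. ]
..................................................
..................................................
..................................................
..................................................
..................................................
..................................................
..................................................
..................................................
..................................................
.......................#..........................
....................#########.....................
....................######..##.......#............
....................#####.###......#.##.##.##.#...
...................#####..#..#############.####...
.....................###....#....#####.####.###...
.......................#..####.#.###.#...#.###....
.....................#.#...#....######.###.###....
......................##...####.####.#....####....
......................##..
[... 1659 characters left out ...]
.........
.......................................................
.......................................................
.......................................................
.......................................................
.......................................................
.......................................................
.......................................................
.......................................................
.......................................................
.......................................................
scene ((539.103515625, 114.8427963256836), (107.04258728027344, 45.70465087890625), 82.34774017333984) [514.1  60.5] [568.3 167. ]
```

Call:
step_arm([
  [[0.44,0.72,0,0,0,1,1],[0.44,0.72,0,0,0,1,1],[0.44,0.72,0,0,0,1,1],[0.44,0.72,0,0,0,1,1],[0.44,0.72,0,0,0,1,1]],
])

```text
t: 0.72
ee_pos: [319.4, -407.7, 404.4]
orientation: [-2.955, -1.065, 0.0]
ft_force: [0.5, 0.5, -0.2]
width: 88.0
grasp_force: 0.0
```

Call:
step_arm([
  [[0.44,0.72,0,0,0,1,1],[0.44,0.72,0,0,0,1,1],[0.44,0.72,0,0,0,1,1],[0.44,0.72,0,0,0,1,1],[0.44,0.72,0,0,0,1,1]],
])

```text
t: 1.35
ee_pos: [429.4, -227.7, 404.5]
orientation: [-2.725, -1.563, 0.0]
ft_force: [0.6, -0.0, -0.2]
width: 87.9
grasp_force: 0.0
```

Call:
step_arm([
  [[0.44,0.72,0,0,0,1,1],[0.44,0.72,0,0,0,1,1],[0.44,0.72,0,0,0,1,1],[0.44,0.72,0,0,0,1,1],[0.2,0.2,0,0,0,1,1]],
])

```text
t: 1.98
ee_pos: [527.7, -73.1, 404.4]
orientation: [-2.41, -2.015, 0.0]
ft_force: [-1.0, -0.7, -0.5]
width: 87.9
grasp_force: 0.0
```

Call:
step_arm([
  [[0.21,0.37,0,0,0,0.9,1],[0.21,0.37,-0.3,0,0,0,1],[0,0,-0.6,0,0,0,1],[0,0,-0.3,0,0,0,1],[0,0,0,0,0,0,1]],
])

```text
t: 2.6
ee_pos: [547.5, -37.9, 343.2]
orientation: [-2.35, -2.082, 0.003]
ft_force: [-0.2, 0.2, 1.2]
width: 88.3
grasp_force: 0.0
```

```bash
python3 - <<'E'
from h import *
im,K,E=cam("scene"); print(readout.get_obs()["ee_pos"])
cv2.imwrite("pics/d.png",cv2.resize(im[130:240,255:405],(750,550),interpolation=cv2.INTER_NEAREST)[:,:,::-1])
E
```

```text
[547.89007307 -38.09249514 344.21359066]
```

View pics/d.png

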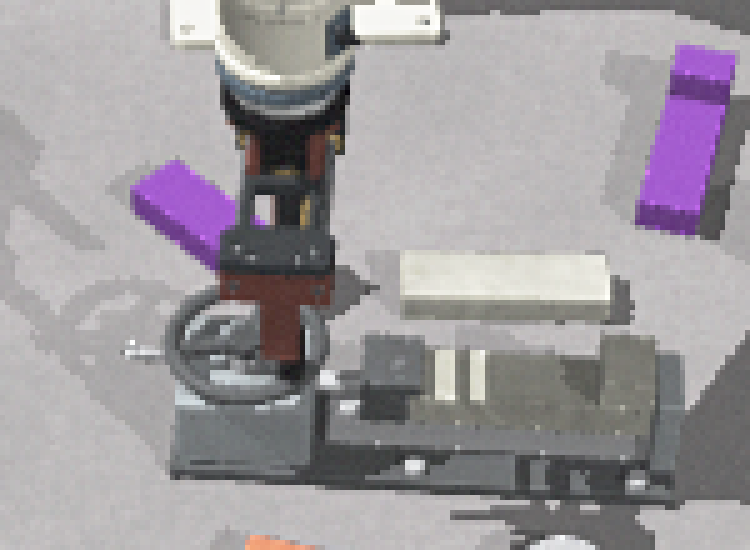

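The crop shows the near finger at about (280,330), in front of the black knob at about (290,365). That offset fits the finger's tilt, so the gripper is aligned with the knob. I'll lower it and grip.

Call:
step_arm([
  [[0,0.04,-0.35,0,0,0,1],[0,0,-0.35,0,0,0,1],[0,0,-0.3,0,0,0,1],[0,0,0,0,0,0,1],[0,0,0,0,0,0,0]],
])

```text
t: 3.28
ee_pos: [548.1, -36.1, 294.7]
orientation: [2.351, 2.084, 0.0]
ft_force: [0.7, -0.1, -0.4]
width: 81.1
grasp_force: 0.0
```

Call:
step_arm([
  [[0,0,0,0,0,0,0],[0,0,0,0,0,0,0],[0,0,0,0,0,0,0],[0,0,0,0,0,0,0],[0,0,0,0,0,0,0]],
])

```text
t: 3.9
ee_pos: [547.9, -36.0, 294.7]
orientation: [2.351, 2.084, 0.0]
ft_force: [0.6, -0.0, 0.1]
width: 31.1
grasp_force: 0.0
```

```bash
python3 - <<'E'
from h import *
o=readout.get_obs(); print({k:np.round(o[k],2) for k in("t","ee_pos","ft_force","moment","width","grasp_force")})
E
```

```text
{'t': np.float64(3.9), 'ee_pos': array([547.92, -36.01, 294.73]), 'ft_force': array([ 0.64, -0.01,  0.1 ]), 'moment': array([-0.  , -0.06,  0.03]), 'width': np.float64(31.06), 'grasp_force': np.float64(0.0)}
```

Call:
step_arm([
  [[0,0,0,0,0,0,0],[0,0,0,0,0,0,0],[0,0,0,0,0,0,0],[0,0,0,0,0,0,0],[0,0,0,0,0,0,0]],
])

```text
t: 4.53
ee_pos: [549.9, -35.7, 295.3]
orientation: [2.348, 2.082, 0.008]
ft_force: [7.9, 3.4, -6.1]
width: 17.8
grasp_force: 30.0
```

```bash
python3 - <<'E'
import numpy as np
a=np.radians(41.7+np.arange(0,25)*10); p=45*np.c_[np.cos(a),np.sin(a)]
print((np.diff(p,axis=0)/50).round(2).tolist())
E
```

```text
[[-0.11, 0.11], [-0.13, 0.09], [-0.14, 0.06], [-0.15, 0.04], [-0.16, 0.01], [-0.16, -0.02], [-0.15, -0.05], [-0.14, -0.07], [-0.13, -0.09], [-0.11, -0.11], [-0.09, -0.13], [-0.06, -0.14], [-0.04, -0.15], [-0.01, -0.16], [0.02, -0.16], [0.05, -0.15], [0.07, -0.14], [0.09, -0.13], [0.11, -0.11], [0.13, -0.09], [0.14, -0.06], [0.15, -0.04], [0.16, -0.01], [0.16, 0.02]]
```

Call:
step_arm([
  [[-0.11,0.11,0,0,0,0,0],[-0.13,0.09,0,0,0,0,0],[-0.14,0.06,0,0,0,0,0],[-0.15,0.04,0,0,0,0,0],[-0.16,0.01,0,0,0,0,0]],
])

```text
t: 5.15
ee_pos: [515.9, -19.7, 295.7]
orientation: [2.346, 2.082, 0.01]
ft_force: [9.9, 2.5, -1.1]
width: 17.4
grasp_force: 30.0
```

Call:
step_arm([
  [[-0.16,-0.02,0,0,0,0,0],[-0.15,-0.05,0,0,0,0,0],[-0.14,-0.07,0,0,0,0,0],[-0.13,-0.09,0,0,0,0,0],[-0.11,-0.11,0,0,0,0,0]],
])

```text
t: 5.78
ee_pos: [481.3, -37.4, 296.1]
orientation: [2.346, 2.081, 0.01]
ft_force: [10.1, 3.7, 0.9]
width: 17.5
grasp_force: 30.0
```

Call:
step_arm([
  [[-0.09,-0.13,0,0,0,0,0],[-0.06,-0.14,0,0,0,0,0],[-0.04,-0.15,0,0,0,0,0],[-0.01,-0.16,0,0,0,0,0],[0.02,-0.16,0,0,0,0,0]],
])

```text
t: 6.4
ee_pos: [470.8, -74.2, 295.9]
orientation: [2.35, 2.084, 0.004]
ft_force: [-1.0, 7.5, 13.8]
width: 17.0
grasp_force: 29.9
```

Call:
step_arm([
  [[0.05,-0.15,0,0,0,0,0],[0.07,-0.14,0,0,0,0,0],[0.09,-0.13,0,0,0,0,0],[0.11,-0.11,0,0,0,0,0],[0.13,-0.09,0,0,0,0,0]],
])

```text
t: 7.02
ee_pos: [486.1, -107.4, 294.5]
orientation: [-2.337, -2.083, 0.028]
ft_force: [-40.9, -30.0, 36.8]
width: 11.1
grasp_force: 33.5
```

Call:
step_arm([
  [[0.14,-0.06,0,0,0,0,0],[0.15,-0.04,0,0,0,0,0],[0,0,0,0,0,0,0],[0,0,0,0,0,0,0],[0,0,0,0,0,0,0]],
])

```text
t: 7.65
ee_pos: [501.6, -118.6, 294.7]
orientation: [2.341, 2.092, -0.034]
ft_force: [-35.4, -71.4, 18.9]
width: 5.5
grasp_force: 49.3
```

The width is down to 5.5 mm and the force has risen, so the pads are slipping off the knob. I'll open and look.

Call:
step_arm([
  [[0,0,0,0,0,0,0.5],[0,0,0,0,0,0,0.5],[0,0,0,0,0,0,0.5],[0,0,0,0,0,0,0.5],[0,0,0,0,0,0,0.5]],
])

```text
t: 8.28
ee_pos: [503.8, -113.1, 294.3]
orientation: [-2.345, -2.086, 0.016]
ft_force: [-18.3, -21.7, 11.8]
width: 43.9
grasp_force: 14.4
```

```bash
python3 - <<'E'
from h import *
im,K,E=cam("scene"); t,_,_=cam("top"); o=readout.get_obs(); print(o["ee_pos"],o["orientation"],o["ft_force"],o["width"])
a=cv2.resize(im[160:235,270:360],(600,500),interpolation=cv2.INTER_NEAREST)
cv2.imwrite("pics/e.png",a[:,:,::-1])
E
```

```text
[ 503.68409312 -112.93097412  294.31883773] [-2.34428247 -2.08624974  0.01635966] [-18.96644396 -23.06078483  11.37441624] 43.75211779281576
```

View pics/e.png

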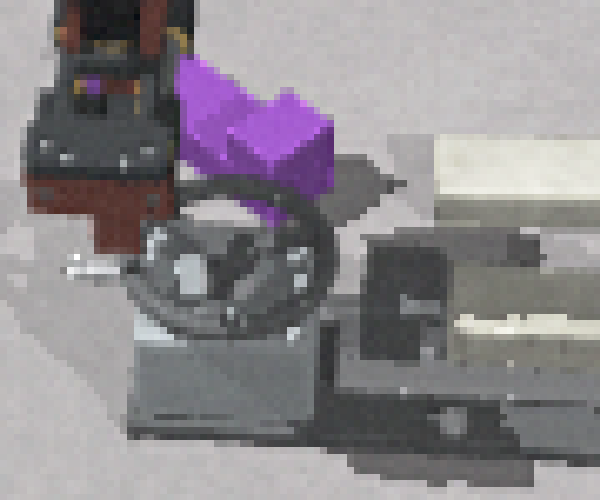

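The gripper hides the knob at about (120,240) in the crop. I'll raise it, back off and look again.

Call:
step_arm([
  [[0,0,0.4,0,0,0,0.5],[0,0,0.8,0,0,0,0.7],[0,-0.8,0.6,0,0,0,1],[0,-1,0,0,0,0,1],[0,-1,0,0,0,0,1]],
])

```text
t: 9.0
ee_pos: [506.9, -251.8, 385.5]
orientation: [2.349, 2.084, 0.001]
ft_force: [0.0, 0.5, 0.1]
width: 80.5
grasp_force: 0.0
```

Call:
step_arm([
  [[0,-0.6,0,0,0,0,1],[0,0,0,0,0,0,1],[0,0,0,0,0,0,1],[0,0,0,0,0,0,1],[0,0,0,0,0,0,1]],
])

```text
t: 9.62
ee_pos: [507.1, -279.6, 384.7]
orientation: [-2.349, -2.086, 0.0]
ft_force: [0.4, -0.3, -0.1]
width: 87.9
grasp_force: 0.0
```

```bash
python3 - <<'E'
from h import *
im,K,E=cam("scene"); t,_,_=cam("top"); o=readout.get_obs(); print(o["ee_pos"],o["orientation"],o["ft_force"],o["width"])
a=cv2.resize(im[175:220,275:365],(700,350),interpolation=cv2.INTER_NEAREST)
b=cv2.resize(t[170:210,300:390],(563,250),interpolation=cv2.INTER_NEAREST); b=np.pad(b,((0,0),(0,137),(0,0)))
cv2.imwrite("pics/f.png",np.r_[a,b][:,:,::-1])
E
```

```text
[ 507.0578949  -279.90390514  384.78521888] [2.34962642e+00 2.08528654e+00 9.21071918e-05] [-0.4088397  -1.18082187  0.17782379] 87.71321156270514
```

View pics/f.png

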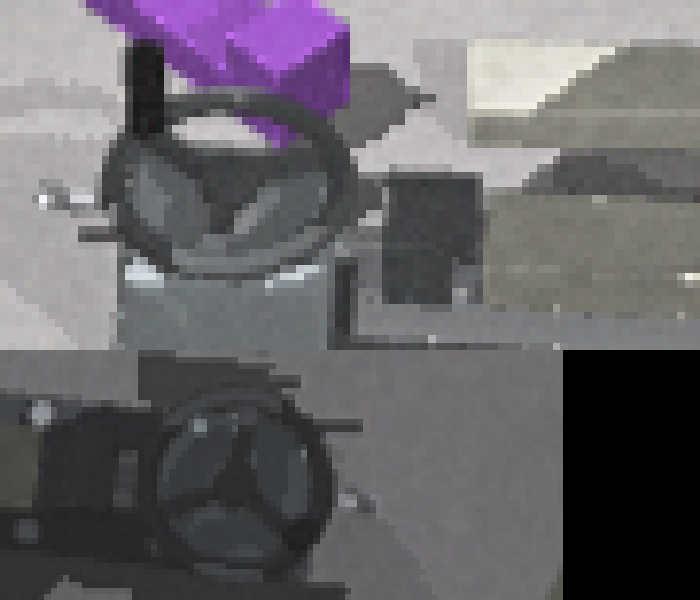

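The view shows the knob upright at about (146,90) in the scene crop and about (298,535) in the top crop. The peg is at about (70,200), so the wheel stopped short of the mark.

```bash
python3 - <<'E'
from h import *
T=np.load("top0.npz");S=np.load("scene0.npz")
for k in(onz(S["K"],S["E"],(293.3,186.1),121),onz(T["K"],T["E"],(347.2,199.1),143)):
    d=k[:2]-[515.5,-65.5]; print(k,np.hypot(*d),np.degrees(np.arctan2(d[1],d[0]))%360)
E
```

```text
[489.68037494 -97.0797678  121.        ] 40.79135659367591 230.73055974954963
[483.67498735 -96.71273466 143.        ] 44.57652111514159 224.4435105463674
```

Call:
step_arm([
  [[-0.09,0.73,0,0,0,-1,1],[-0.09,0.73,0,0,0,-1,1],[-0.09,0.73,0,0,0,-1,1],[-0.09,0.73,0,0,0,-1,1],[-0.09,0.72,0,0,0,-1,1]],
])

```text
t: 10.35
ee_pos: [484.2, -97.2, 384.8]
orientation: [2.678, 1.642, 0.0]
ft_force: [0.6, 0.0, 0.1]
width: 87.9
grasp_force: 0.0
```

Call:
step_arm([
  [[0,0,-0.6,0,0,0,1],[0,0,-0.7,0,0,0,1],[0,0,-0.55,0,0,0,0.7],[0,0,0,0,0,0,0.4],[0,0,0,0,0,0,0]],
])

```text
t: 10.98
ee_pos: [484.8, -98.5, 293.0]
orientation: [2.676, 1.644, 0.001]
ft_force: [0.8, 0.2, 0.5]
width: 61.2
grasp_force: 0.0
```

Call:
step_arm([
  [[0,0,0,0,0,0,0],[0,0,0,0,0,0,0],[0,0,0,0,0,0,0],[0,0,0,0,0,0,0],[0,0,0,0,0,0,0]],
])

```text
t: 11.6
ee_pos: [484.8, -98.7, 292.4]
orientation: [2.676, 1.644, 0.002]
ft_force: [1.8, -1.7, 0.5]
width: 17.7
grasp_force: 30.0
```

Call:
step_arm([
  [[0.055,-0.043,0,0,0,1,0],[0.055,-0.043,0,0,0,1,0],[0.06,-0.033,0,0,0,1,0],[0.06,-0.033,0,0,0,1,0],[0,0,0,0,0,0,0]],
])

```text
t: 12.22
ee_pos: [496.2, -106.2, 292.4]
orientation: [2.422, 2.0, 0.001]
ft_force: [0.0, -0.1, 2.3]
width: 17.7
grasp_force: 30.0
```

Call:
step_arm([
  [[0.067,-0.025,0,0,0,1,0],[0.067,-0.025,0,0,0,0,0],[0.068,-0.013,0,0,0,0,0],[0.068,-0.013,0,0,0,0,0],[0,0,0,0,0,0,0]],
])

```text
t: 12.85
ee_pos: [507.8, -110.9, 292.3]
orientation: [-2.349, -2.083, 0.008]
ft_force: [-10.4, -10.0, 11.9]
width: 17.8
grasp_force: 30.0
```

Call:
step_arm([
  [[0,0,0,0,0,0,0.5],[0,0,0,0,0,0,0.5],[0,0,0,0,0,0,0.5],[0,0,0,0,0,0,0.5],[0,0,0.3,0,0,0,0.5]],
])

```text
t: 13.48
ee_pos: [509.0, -109.7, 306.8]
orientation: [-2.349, -2.083, 0.002]
ft_force: [0.2, 0.2, -0.4]
width: 43.9
grasp_force: 0.0
```

Call:
step_arm([
  [[0,0,0.8,0,0,0,1],[0,-0.8,0.8,0,0,0,1],[0,-1,0,0,0,0,1],[0,-1,0,0,0,0,1],[0,-0.4,0,0,0,0,1]],
])

```text
t: 14.1
ee_pos: [509.3, -272.1, 388.4]
orientation: [2.352, 2.081, 0.001]
ft_force: [-0.2, 0.8, -0.7]
width: 87.2
grasp_force: 0.0
```

```bash
python3 - <<'E'
from h import *
im,K,E=cam("scene"); t,_,_=cam("top"); o=readout.get_obs(); print(o["ee_pos"],o["orientation"],o["ft_force"],o["width"])
np.savez("g",s=im,t=t)
a=cv2.resize(im[175:220,275:395],(800,300),interpolation=cv2.INTER_NEAREST)
b=cv2.resize(t[160:205,250:370],(800,300),interpolation=cv2.INTER_NEAREST)
cv2.imwrite("pics/g.png",np.r_[a,b][:,:,::-1])
E
```

```text
[ 509.27656452 -271.2614322   387.69371898] [2.35265800e+00 2.08097405e+00 4.02506644e-04] [0.74361392 0.53976367 0.09015173] 87.61147900497308
```

View pics/g.png

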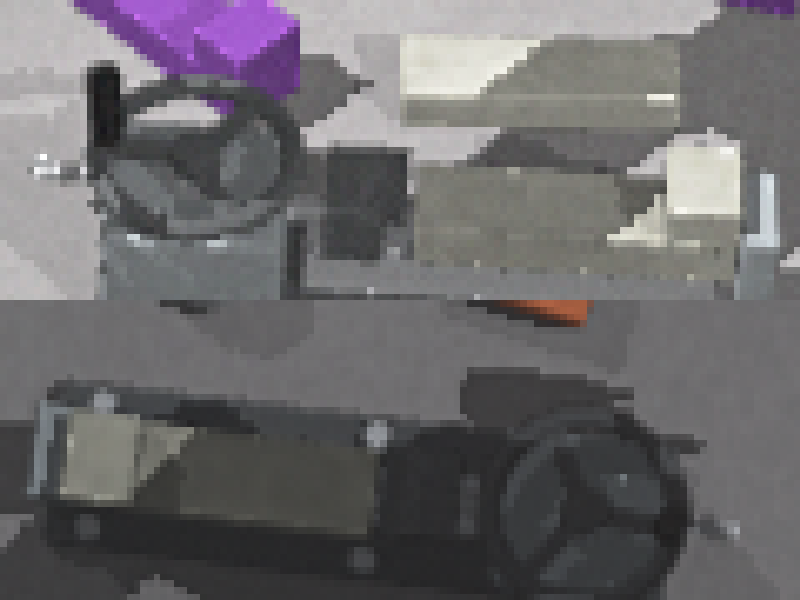

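The view shows the knob in the scene crop at about (105,105), next to the peg at about (50,168). In the top crop the knob spoke points at the peg, and the stone's low-end corners are at about (378,450) and (368,535). I'll check the numbers.

```bash
python3 - <<'E'
from h import *
T=np.load("top0.npz");S=np.load("scene0.npz")
hub=np.array([515.2,-65.3])
k=onz(S["K"],S["E"],(290.25,190.25),121)[:2]; d=k-hub; print("knob",k,np.hypot(*d),np.degrees(np.arctan2(d[1],d[0]))%360)
t=lambda x,y:(250+x/6.667-.5,160+(y-300)/6.667-.5); s=lambda x,y:(275+x/6.667-.5,175+y/6.667-.5)
for n,(x,y,z) in dict(lo1=(378,452,71),lo2=(368,535,71),bl1=(137,418,96),bl2=(133,503,96),e1=(68,410,96),e2=(60,500,96),peg=(733,530,86)).items(): print(n,onz(T["K"],T["E"],t(x,y),z)[:2])
for n,(x,y,z) in dict(blt1=(667,147,96),blt2=(738,145,96),blb1=(667,212,96),blb2=(740,215,96),lo=(415,165,71),peg=(40,167,86)).items(): print("s",n,onz(S["K"],S["E"],s(x,y),z)[:2])
E
```

```text
knob [ 508.17251064 -107.43589386] 42.717902076031024 260.53127391251843
lo1 [548.57677861  42.13409712]
lo2 [504.99225963  47.86163606]
bl1 [565.42442688 165.40970005]
bl2 [521.42074422 167.79227139]
e1 [570.04713669 201.03845652]
e2 [523.47008568 205.45230252]
peg [ 504.06609581 -142.27655243]
s blt1 [526.86137632 170.03450288]
s blt2 [527.2676069  205.47973912]
s blb1 [569.94890881 164.07578954]
s blb2 [573.67834284 199.32041107]
s lo [509.75246832  46.87514245]
s peg [ 515.60343147 -141.08485559]
```

Call:
step_arm([
  [[0.06,0.81,0,0,0,0,1],[0.06,0.81,0,0,0,0,1],[0.06,0.81,0,0,0,0,1],[0.06,0.81,0,0,0,0,1],[0.06,0.81,0,0,0,0,1]],
])

```text
t: 14.82
ee_pos: [523.8, -64.5, 387.3]
orientation: [-2.349, -2.085, 0.0]
ft_force: [0.5, -0.7, -0.1]
width: 88.1
grasp_force: 0.0
```

Call:
step_arm([
  [[0.06,0.81,0,0,0,0,1],[0.06,0.81,0,0,0,0,1],[0.06,0.81,0,0,0,0,1],[0.06,0.81,0,0,0,0,1],[0.06,0.81,0,0,0,0,1]],
])

```text
t: 15.45
ee_pos: [538.2, 137.8, 387.3]
orientation: [-2.349, -2.085, 0.001]
ft_force: [-0.5, -0.2, -0.5]
width: 87.8
grasp_force: 0.0
```

Call:
step_arm([
  [[0,0,-0.6,0,0,0,1],[0,0,-0.8,0,0,0,1],[0,0,-0.4,0,0,0,1],[0,0,0,0,0,0,1],[0,0,0,0,0,0,1]],
])

```text
t: 16.08
ee_pos: [539.3, 135.8, 298.1]
orientation: [2.35, 2.085, 0.001]
ft_force: [0.0, 0.7, 0.8]
width: 88.1
grasp_force: 0.0
```

Call:
step_arm([
  [[0,-0.03,-0.5,0,0,0,1],[0,0,-0.5,0,0,0,1],[0,0,-0.3,0,0,0,1],[0,0,-0.2,0,0,0,1],[0,0,0,0,0,0,1]],
])

```text
t: 16.7
ee_pos: [539.4, 133.6, 222.1]
orientation: [-2.35, -2.084, 0.0]
ft_force: [-0.3, -0.1, -0.4]
width: 87.8
grasp_force: 0.0
```

Call:
step_arm([
  [[0,0,0,0,0,0,0],[0,0,0,0,0,0,0],[0,0,0,0,0,0,0],[0,0,0,0,0,0,0],[0,0,0,0,0,0,0]],
])

```text
t: 17.32
ee_pos: [539.8, 133.6, 222.4]
orientation: [2.35, 2.084, 0.001]
ft_force: [1.9, -0.9, 0.2]
width: 45.5
grasp_force: 30.0
```

Call:
step_arm([
  [[0,0,0,0,0,0,0],[0,0,0,0,0,0,0],[0,0,0,0,0,0,0],[0,0,0,0,0,0,0],[0,0,0,0,0,0,0]],
])

```text
t: 17.95
ee_pos: [539.8, 133.6, 222.4]
orientation: [2.35, 2.084, 0.001]
ft_force: [3.4, -0.4, 2.0]
width: 46.2
grasp_force: 30.0
```

Gripped at 46 mm, which is the stone's width. I'll lift it slowly.

Call:
step_arm([
  [[0,0,0.05,0,0,0,0],[0,0,0.05,0,0,0,0],[0,0,0.1,0,0,0,0],[0,0,0.1,0,0,0,0],[0,0,0.1,0,0,0,0]],
])

```text
t: 18.58
ee_pos: [539.4, 133.6, 242.6]
orientation: [-2.351, -2.084, 0.0]
ft_force: [-0.2, 0.3, -5.3]
width: 45.7
grasp_force: 30.0
```

```bash
python3 - <<'E'
from h import *
o=readout.get_obs(); print({k:np.round(o[k],2) for k in("ee_pos","ft_force","moment","width","grasp_force")})
E
```

```text
{'ee_pos': array([539.37, 133.57, 242.55]), 'ft_force': array([-0.16,  0.34, -5.35]), 'moment': array([-0.03, -0.09, -0.05]), 'width': np.float64(45.66), 'grasp_force': np.float64(29.97)}
```

The load is 5.3 N (about 0.55 kg) with almost no moment, so the stone is hanging balanced and free. I'll raise it the remaining 80 mm.

Call:
step_arm([
  [[0,0,0.15,0,0,0,0],[0,0,0.2,0,0,0,0],[0,0,0.2,0,0,0,0],[0,0,0.2,0,0,0,0],[0,0,0.2,0,0,0,0]],
])

```text
t: 19.2
ee_pos: [539.4, 133.6, 290.5]
orientation: [2.351, 2.084, 0.0]
ft_force: [-0.6, 0.5, -5.8]
width: 45.6
grasp_force: 30.0
```

Call:
step_arm([
  [[0,0,0.2,0,0,0,0],[0,0,0.2,0,0,0,0],[0,0,0.15,0,0,0,0],[0,0,0.1,0,0,0,0],[0,0,0,0,0,0,0]],
])

```text
t: 19.82
ee_pos: [539.5, 133.6, 322.5]
orientation: [2.35, 2.084, 0.001]
ft_force: [0.6, 0.9, -5.8]
width: 46.1
grasp_force: 30.0
```

Call:
step_arm([
  [[0,0,0,0,0,0,0],[0,0,0,0,0,0,0],[0,0,0,0,0,0,0],[0,0,0,0,0,0,0],[0,0,0,0,0,0,0]],
])

```text
t: 20.45
ee_pos: [539.4, 133.6, 322.1]
orientation: [-2.351, -2.084, 0.0]
ft_force: [-0.0, 0.5, -5.5]
width: 45.8
grasp_force: 30.0
```

```bash
python3 - <<'E'
from h import *
im,K,E=cam("scene"); o=readout.get_obs(); print({k:np.round(o[k],2) for k in("ee_pos","ft_force","moment","width","grasp_force")})
cv2.imwrite("pics/z.png",cv2.resize(im[130:240,255:405],(750,550),interpolation=cv2.INTER_NEAREST)[:,:,::-1])
E
```

```text
{'ee_pos': array([539.44, 133.56, 322.16]), 'ft_force': array([-1.2 ,  0.99, -6.19]), 'moment': array([-0.09, -0.1 ,  0.01]), 'width': np.float64(46.05), 'grasp_force': np.float64(29.97)}
```

View pics/z.png

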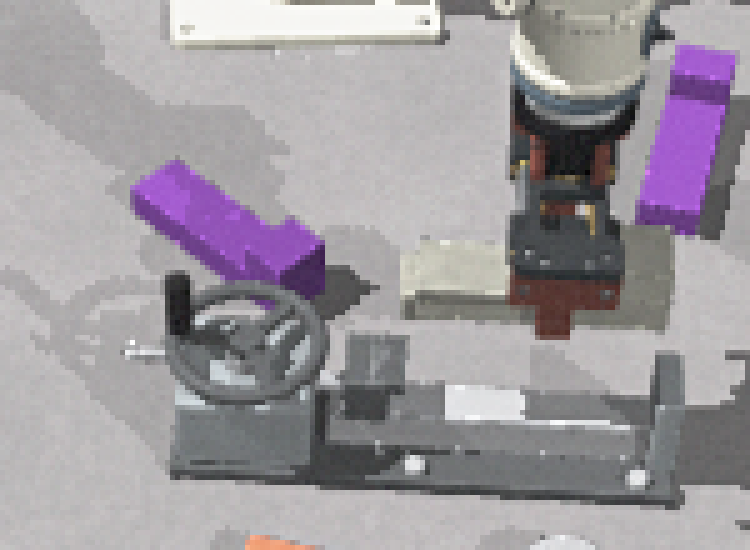

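The final crop shows the stone level in the fingers at about (540,290), well above the empty rail, with the knob still by the peg at about (178,305). I'm handing in.

```bash
python3 -c "
from h import *
print(ctrl.close_job())"
```

```text
the job is handed in; nothing more can be done
None
```

The job is handed in with the wheel about 1–3° short of the index mark (inside the 12.6° tolerance) and the stone held still and level about 10 cm above its rail; the first grip slipped off the knob partway (forces up to about 80 N) and I re-gripped, and no verdict came back.

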